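# Load the right tailpiece into the drilling jig

### The arm

A 7-joint arm with a two-finger parallel gripper is mounted at the origin on the work surface. World frame = base frame: x ahead of the robot, y to its left, z up, the work surface at z = 0. Lengths are in m, angles in rad, forces in N, time in s.
With the tool pointing down it reaches from about 0.4 to 0.875 m from the base axis. Payload 4.4 kg.
Tool frame: the origin (TCP) lies where the fingers leave the gripper's body, on its centre line; the fingertips stand 73 mm ahead of it and the grasp point (between the pads) lies 54 mm ahead of it; z points along the fingers, y is the line along which they close (so a half turn about z gives the same grasp; the last joint's range is limited). The gripper opens to 85 mm and grips with 20 to 120 N. Pads are 22 mm wide; open, the fingers measure 114 mm over their backs; the gripper's body (76 mm by 85 mm) begins 54 mm behind the grasp point. The pads swing forward as they close: fully open they stand 13 mm farther back than shut.
Start: joints at [-1.362, 0.628, 0.038, 1.517, -0.027, 0.996, -0.02], TCP at [0.176, 0.626, 0.304] pointing down, gripper open.
Joint ranges: [-3.06, 3.06], [-0.37, 2.12], [-1.25, 1.32], [0.18, 2.47], [-1.1, 4.24], [0.23, 1.98], [-2.94, 2.94]. Speed limits (rad/s): [2.57, 2.57, 3.14, 3.14, 3.14, 3.14, 3.14].

### API

Orientations are given as a 3x3 rotation matrix whose columns are the frame's x, y, z axes.
In Python, from rig import * gives the robot as it stands. The module is installed in compiled form; this text tells all that it offers.
- The arm moves only by the tool send_rows, never from a script. Its argument "deltas" is a list of rows, each a list of 7 numbers: the shift along the tool's x, y, z in mm, then the turn, a rotation vector about the tool's x, y, z in degrees, then the closure, from 0 (fully open) to 1 (shut). In form: [[tx, ty, tz, ax, ay, az, claw], ...]. A call has 1 to 12 rows; each row is the pose to reach, as a shift and turn from the pose commanded when the call began, along the tool's axes at that moment; what a row does not reach only later rows make up. A row lasts 1/10 s, in which the tool goes at most 50 mm and 8.59 degrees, less where a joint would pass 70% of its speed; a pose out of reach is approached as far as the arm can. A call with a gripper value outside its range is refused whole. The fingers move at their own pace and stop on an object; "force" is the grip in N (left out, the last holds). Time passes only in rows, so rows that repeat a pose let the fingers close. It gives the time, the measured TCP pose, the force, the opening and the grip force at its end, in the units of the state.
- read_state(): the state, without advancing time (a new reading comes with each control period).
- camera(name): name is "scene" or "top"; returns a dict with "frame" (420x560x3 uint8, red, green, blue), "fx", "fy", "cx", "cy" (pixels), "k1" (the pictures are not rectified: a ray, as slopes to the right and down, at radius r is drawn at 1 + k1 r^2 times it, then the intrinsics apply), "pose" (4x4, takes a point from camera to world coordinates). Camera axes: x right, y up, looking along -z (the intrinsics and any distortion apply to the point x, -y, -z); pixel columns grow to the right and rows downward; lengths in m; the calibration is good to about 2 mm. A picture is of the moment at which its call begins. There is no depth.
- finish_job(): hands the job in; it is judged then, once.
The state is a dict: "time": time; "joint_pos": joint angles; "joint_vel": joint speeds; "joint_efforts": joint torques, N m; "tcp_pos": TCP position; "tcp_rot": TCP orientation; "contact_force": force on the tool from outside, world axes, zero at the start; "ft_torque": the same for the moment, N m; "gripper_width": finger opening in m; "gripper_force": force on a finger pad.
Only numpy, scipy, OpenCV 4.12 (cv2) and the standard library are available. Lean on these libraries where they do the work, as an engineer would, in place of code of your own. Each camera call takes 0.05 s, during which the arm holds its last target. There are 200 camera calls.

### The job

Three moulded tailpieces lie in their open moulds: lift out the full-size violin one, which the drilling jig is made for (the middle of the three sizes, 112 mm long), and lay it flat on the bench so that you can take it again by its narrow tail. Slide it wide end first between the jig's rails and under the drill-bushing plate, flat on the bed and square against the end stop, then let go and swing the toggle clamp's handle fully upright so that its rubber foot holds the tailpiece down. Leave the other two tailpieces in their moulds and everything else where it lies.

Things in the scene. Friction and masses are not known exactly. Their poses are not given: they have to be found in the camera images.
- tail_full: Full-size violin tailpiece, black moulded plastic, 112 mm long, tapering from 43 mm wide near the wide end to 25 mm near the narrow tail (corners cut; the wide end's flat is 32 mm). Flat underside, vertical sides 8 mm high, rounded crown 13 mm high, 30 to 65 g. Origin: middle of the underside, 56 mm from either end, 34 mm wide there; x points to the wide end, y across, z up.
- full_wide (a point): Middle of the wide end of the full-size tailpiece, at its underside.
- full_tail (a point): Middle of the narrow tail end of the full-size tailpiece, at its underside. 17 mm in from here it is 27 mm wide.
- tail_half: The half-size tailpiece: same look, 94 mm long, 36 mm at its widest. Origin and axes as for the full size. Stays in its mould.
- tail_viola: The viola tailpiece: same look, 130 mm long, 50 mm at its widest. Origin and axes as for the full size. Stays in its mould.
- mould_full: Its mould's lower half, fixed: aluminium block 170 (x) x 96 (y) x 30 mm, the cavity along x with the wide end to +x, 1.5 mm clearance, floor 20 mm above the bench: the part's sides end 2 mm below the top face. A finger slot 44 mm wide runs right across the middle along y, floor 13 mm above the bench: grip the part there across its width. Origin: centre of the underside, on the bench.
- mould_half: The half-size tailpiece's mould; outside, slot, heights and axes as mould_full. The three moulds stand in a row in any order, at least 5 mm apart. Between them and the jig the bench is free for laying the tailpiece down: world x 0.45 to 0.58, y -0.05 to 0.04 m.
- mould_viola: The viola tailpiece's mould; outside, slot, heights and axes as mould_full.
- jig: Fixed drilling jig, origin on the bench. x: direction of sliding in, away from the robot within 0.25 rad. Flat bed 22 mm above the bench, x -26 to 75, y +-58 mm; two steel rails along x on it, inner faces at y +-23.2 mm, x -12 to 45 mm, mouths flaring to y +-30 at x -26. Home: the tailpiece's origin at x -11, y 0, z 22 mm; its tail then overhangs the bed's front by 41 mm, free for fingers.
- clamp_handle (a joint): Toggle clamp handle angle, rad: 0 = laid back to the jig's +y side (open), 1.20 = upright against its stop (shut, stays). Starts within 0.1 of open, stays where it is left; 3 to 6 N at the grip moves it. It turns about an axis parallel to the jig's x; the linkage turns the arm 1.3 times as far, and the foot meets the crown 0.06 rad before the end.
- clamp_pivot (a point): Axis of the clamp handle, in the jig frame at x 0, y 109, z 72 mm. The clamp's cheeks stand on the jig at x +-12 mm, from y 84 to 130 mm, up to 82 mm above the bench.
- clamp_grip (a point): Point to pinch on the handle's round black rubber grip (16 mm diameter), on its centre line, 75 mm from clamp_pivot; the grip goes 27 mm farther to its end. From the vertical the handle leans (1.20 - joint) rad towards the jig's +y.
- clamp_arm: Clamp's steel arm with a sprung rubber foot 95 mm from its axis. Open it stands up beside the rails on the jig's +y side, 165 mm high, the foot no nearer than 45 mm to the centre line; shut it lies level, the foot on the tailpiece's crown at jig x 0, y 0, pressing with some 1 N. Origin on its axis: jig y 95, z 60 mm.
- gouge: Bystander: a gouge, wooden handle 110 mm and steel blade 100 mm, lying.
- knife: Bystander: a carving knife, dark handle 100 mm and short blade, lying.
- finger_plane: Bystander: a tiny brass plane, 52 x 22 mm, 20 mm high.
- bottle: Bystander: a small amber bottle, 32 mm wide, 62 mm high.
- spool_clamp: Bystander: a wooden spool clamp standing, 32 mm wide, 80 mm high.
- chinrest: Bystander: a dark wooden chin rest, 74 x 60 mm, 25 mm high.
- spruce_block: Bystander: a spruce block, 55 x 34 x 22 mm.
- jig_stop (a point): Middle of the jig's end-stop face at bed height: x 45, y 0, z 22 mm in the jig frame. The steel drill-bushing plate roofs the bed from x 12 to 61 mm, 18 mm above it; its top is 48 mm above the bench, bushings and screws 52 mm.
There are look-alikes about, which are no part of the job. What is shaped like the mould_viola but orange is not meant. Leave any yellow look-alike of the tail_half alone.

How it is judged:
By the outcome, as a careful person would: the job done as asked, in the order asked, and still so for the second after the job is handed in, with the robot touching nothing.
It also fails if it takes over 72 s, if anything falls off the work surface, if the arm or the gripper's body presses on something with over 40 N, if the wrist force passes 120 N, or if a joint passes its speed limit or range.

## Working session

There is one attempt and no reset: what is moved stays moved. The work goes in short steps, Python scripts to look and compute and a tool call to move; the robot and the scene stay as the last step left them, time stands still between calls to the robot, and variables do not carry over. Pictures are saved under pics/ and viewed, at most 10 in all, crops included, and the job is handed in when it is done.

Besides the shell and the picture viewer there is one more tool, called after "Emit:" as a command line: name --pt "numbers of a row" for each row, then --argument value for the rest. send_rows: Moves the arm, as the interface text tells. Its arguments: {"type":"object","properties":{"deltas":{"type":"array","items":{"type":"array","items":{"type":"number"}}},"force":{"type":"number"}},"required":["deltas"]}

```bash
mkdir -p pics; cat > h.py <<'E'
from rig import *
import numpy as np, cv2
def snap(n,f):
    c=camera(n); cv2.imwrite('pics/'+f,cv2.cvtColor(c['frame'],cv2.COLOR_RGB2BGR)); 
    np.savez('pics/'+n+'.npz',**c); return c
def ray(c,u,v):
    x=(u-c['cx'])/c['fx'];y=(v-c['cy'])/c['fy'];rd=np.hypot(x,y);r=rd
    for _ in range(20): r=rd/(1+c['k1']*r*r)
    s=1/(1+c['k1']*r*r); P=c['pose']; return P[:3,3],P[:3,:3]@np.array([x*s,-y*s,-1])
def at(c,u,v,z):
    o,d=ray(c,u,v); return o+d*(z-o[2])/d[2]
def proj(c,p):
    P=c['pose'];q=P[:3,:3].T@(np.array(p)-P[:3,3]);x=q[0]/-q[2];y=-q[1]/-q[2];k=1+c['k1']*(x*x+y*y)
    return c['fx']*x*k+c['cx'],c['fy']*y*k+c['cy']
E
python3 - <<'E'
from h import *
for n in('scene','top'):
    c=snap(n,n+'1.png'); print(n,c['fx'],c['k1'],c['pose'].round(3).tolist())
s=read_state(); print(s['tcp_rot'],s['tcp_pos'],s['gripper_width'])
E
```

```text
scene 449.9434451160439 0.0311931611918023 [[0.734, -0.389, 0.557, 1.124], [0.679, 0.422, -0.601, -0.727], [-0.002, 0.819, 0.574, 0.707], [0.0, 0.0, 0.0, 1.0]]
top 487.82701905329304 -0.16530218980828199 [[0.019, 0.984, -0.177, 0.31], [-1.0, 0.022, 0.015, -0.065], [0.019, 0.176, 0.984, 1.339], [0.0, 0.0, 0.0, 1.0]]
[[-9.62483404e-01  2.71340188e-01 -4.45396289e-04]
 [ 2.71340553e-01  9.62481959e-01 -1.66811530e-03]
 [-2.39408268e-05 -1.72638737e-03 -9.99998510e-01]] [0.17622805 0.62520372 0.3030825 ] 0.08520276829847499
```

View pics/top1.png

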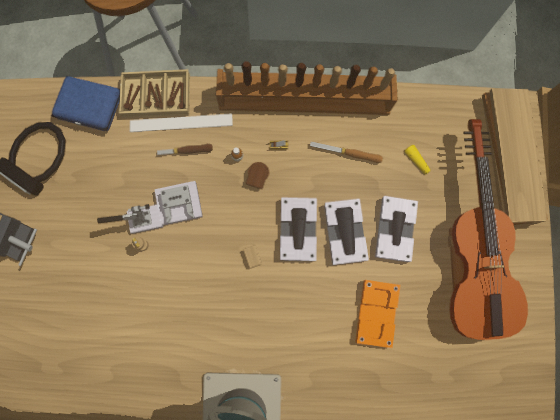

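View pics/scene1.png

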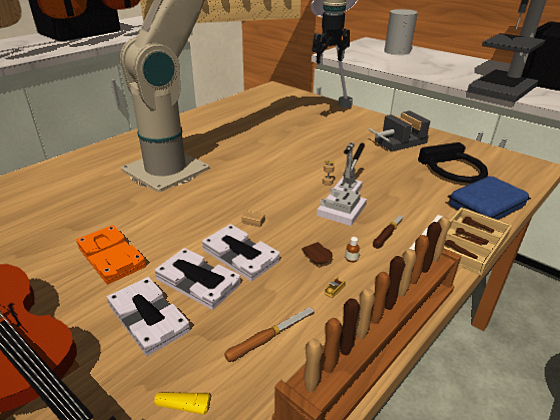

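The top view shows three moulds at (298,230), (347,231) and (397,229), with the jig at (165,208) and its handle laid left. The scene view shows the handle partly raised near (355,150). I'll enlarge to measure.

```bash
python3 - <<'E'
import cv2,numpy as np
t=cv2.imread('pics/top1.png');
a=cv2.resize(t[190:270,270:425],None,fx=5,fy=5,interpolation=cv2.INTER_CUBIC)
cv2.imwrite('pics/cropm.png',a)
b=cv2.resize(t[175:260,90:210],None,fx=6.5,fy=6.5,interpolation=cv2.INTER_CUBIC)
cv2.imwrite('pics/cropj.png',b)
from h import at,proj
c=dict(np.load('pics/top.npz'))
g=cv2.cvtColor(t,cv2.COLOR_BGR2GRAY)
for u0,u1 in((275,321),(322,370),(374,420)):
    r=(slice(195,268),slice(u0,u1))
    m=((t[r].min(2)>125)|((g[r]<50))).astype(np.uint8)
    dk=(g[r]<55).astype(np.uint8)
    for nm,mm,z in(('dark',dk,.030),):
        n,l,s,ce=cv2.connectedComponentsWithStats(mm); i=1+np.argmax(s[1:,4])
        ys,xs=np.where(l==i); W=np.array([at(c,x+u0,y+195,z)[:2] for x,y in zip(xs,ys)])
        R=cv2.minAreaRect((W*1000).astype(np.float32)); print(nm,s[i,4],R,s[i])
E
```

```text
dark 1 ((543.7044067382812, -126.50558471679688), (0.0, 0.0), 0.0) [17 15  1  1  1]Traceback (most recent call last):
  File "<stdin>", line 15, in <module>
    return _wrapfunc(a, 'argmax', axis=axis, out=out, **kwds)
    return bound(*args, **kwds)
ValueError: attempt to get argmax of an empty sequence
```

View pics/cropm.png

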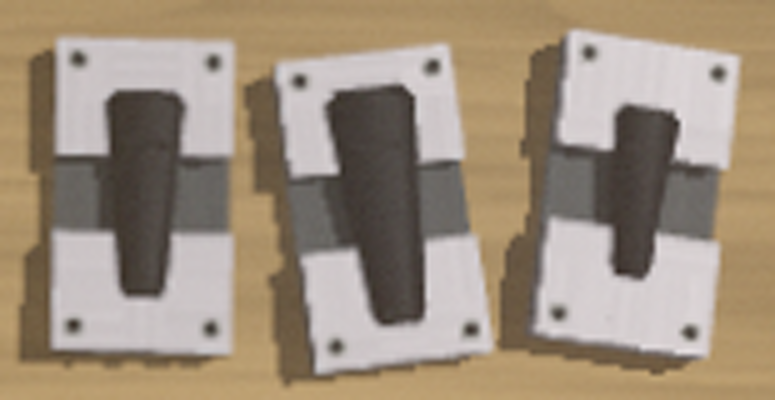

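View pics/cropj.png

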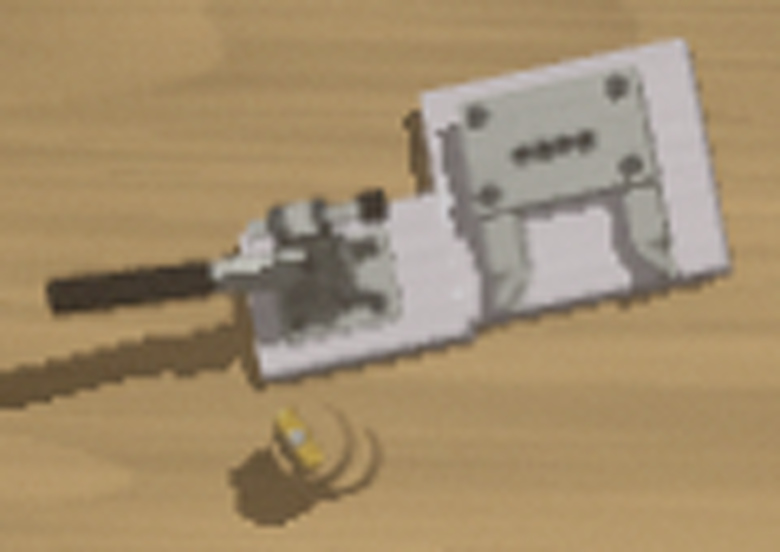

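The left mould holds the full-size piece: its length is about 41 px against 47 px for the middle one and 34 px for the right one, wide end up. I'll fit the mould and jig poses and check the overlay.

```bash
cat > fit.py <<'E'
from h import *
from scipy.optimize import least_squares as LS
c=dict(np.load('pics/top.npz'));s=dict(np.load('pics/scene.npz'))
def W(p,q): 
    q=np.array(q,float)/1000; C,S=np.cos(p[2]),np.sin(p[2]); return np.array([p[0]+C*q[0]-S*q[1],p[1]+S*q[0]+C*q[1],q[2]])
def px(x,y,f,u0,v0): return np.array([(x+.5)/f-.5+u0,(y+.5)/f-.5+v0])
M=[((85,48,30),(57,38)),((85,-48,30),(235,40)),((-85,48,30),(51,346)),((-85,-48,30),(231,352)),((22,48,30),(55,155)),((22,-48,30),(234,157))]
J=[((75,58,22),(423,92)),((75,-58,22),(685,38)),((-26,-58,22),(727,265)),((45+0,0,0),None)]
def fit(L,f,u0,v0,x0):
    L=[l for l in L if l[1]]
    fn=lambda p:np.concatenate([np.array(proj(c,W(p,q)))-px(*u,f,u0,v0) for q,u in L])
    r=LS(fn,x0); print(r.x.round(4),r.fun.round(2)); return r.x
E
python3 - <<'E'
from fit import *
m=fit(M,5,270,190,[.5,-.13,0]); j=fit(J,6.5,90,175,[.55,.2,.2])
np.save('m.npy',m);np.save('j.npy',j)
T=cv2.imread('pics/top1.png');S=cv2.imread('pics/scene1.png')
def draw(cam,I,k,u0,v0,u1,v1):
    B=cv2.resize(I[v0:v1,u0:u1],None,fx=k,fy=k,interpolation=cv2.INTER_CUBIC)
    def line(p,pts,col):
        P=np.array([[( (a+.5-o)*k-.5) for a,o in zip(proj(cam,W(p,q)),(u0,v0))] for q in pts])
        cv2.polylines(B,[np.round(P*8).astype(np.int32)],False,col,1,cv2.LINE_AA,3)
    line(m,[(85,48,30),(85,-48,30),(-85,-48,30),(-85,48,30),(85,48,30)],(0,0,255))
    line(m,[(56,16,28),(56,-16,28),(-56,-12.5,28),(-56,12.5,28),(56,16,28)],(0,255,0))
    line(j,[(75,58,22),(75,-58,22),(-26,-58,22),(-26,58,22),(75,58,22)],(0,0,255))
    line(j,[(45,23.2,22),(-12,23.2,22),(-26,30,22)],(0,255,0));line(j,[(45,-23.2,22),(-12,-23.2,22),(-26,-30,22)],(0,255,0))
    line(j,[(12,30,48),(12,-30,48),(61,-30,48),(61,30,48)],(255,0,0))
    line(j,[(-12,84,82),(12,84,82),(12,130,82),(-12,130,82)],(255,0,255))
    a=1.2-.0; line(j,[(0,109,72),(0,109+102*np.sin(a),72+102*np.cos(a))],(0,255,255))
    return B
A=draw(c,T,4,90,170,210,250);A2=draw(c,T,4,270,185,330,265);B=draw(s,S,4,305,130,390,230);B2=draw(s,S,4,195,215,285,285)
o=np.zeros((600,800,3),np.uint8)
o[:240,:]=0
def put(I,x,y): 
    h=min(I.shape[0],600-y);w=min(I.shape[1],800-x); o[y:y+h,x:x+w]=I[:h,:w]
put(A,0,0);put(A2,480,0);put(B,0,325);put(B2,345,325)
cv2.imwrite('pics/ov.png',o)
E
```

```text
[ 0.4936 -0.1445 -0.0024] [ 0.29 -0.02 -0.37  0.46  0.24  0.49 -0.08  0.04  0.24 -0.7  -0.33 -0.27]
[0.5367 0.1831 0.2263] [-0.26 -0.04  0.14 -0.08  0.12  0.11]
```

View pics/ov.png

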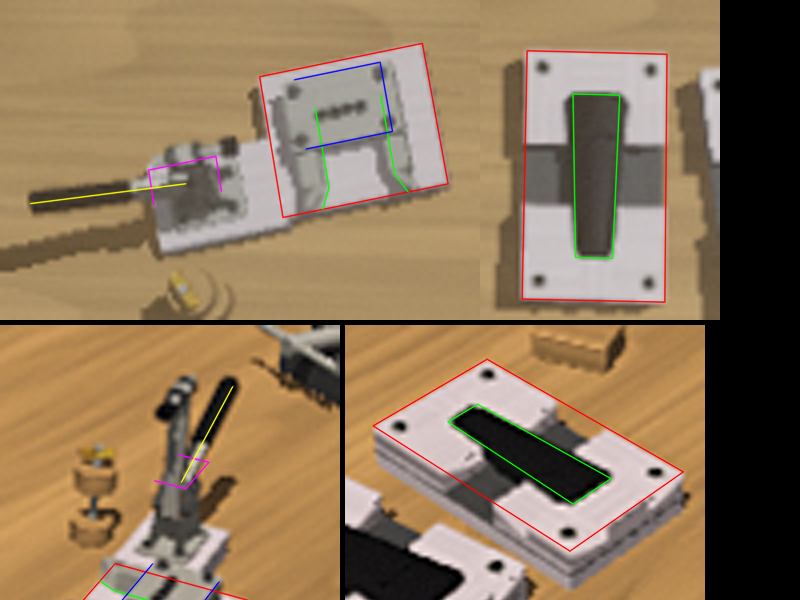

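The overlay fits well. Mould_full is at (0.4936, -0.1445) with yaw 0, and the jig is at (0.5367, 0.1831) with yaw 0.226. The handle is near joint 0.05. Next I'll plan the first moves.

```bash
cat > plan.py <<'E'
import sys
from h import *
from scipy.spatial.transform import Rotation as Ro
def R(psi):
    y=np.array([-np.sin(psi),np.cos(psi),0]);z=np.array([0,0,-1.]);return np.c_[np.cross(y,z),y,z]
def rows(targets,p0=None,r0=None):
    s=read_state(); p0=s['tcp_pos'] if p0 is None else p0; r0=s['tcp_rot'] if r0 is None else r0
    for t in targets:
        p=np.array(t[:3]);d=r0.T@(p-p0)*1000; v=Ro.from_matrix(r0.T@R(t[3])).as_rotvec(degrees=True)
        print(d.round(1).tolist(),v.round(1).tolist())
E
python3 - <<'E'
from plan import *
from fit import c
rows([(.46,.33,.30,-.0024),(.4936,-.1445,.19,-.0024)])
for u,v in((252,257),(256,248),(246,251),(135,243),(257,175)): print(at(c,u,v,.02))
print(at(c,245.5,247.5,.022),at(c,262,264,.0))
E
```

```text
[-353.2, -207.1, 3.4] [-0.1, -0.0, -15.6]
[-514.3, -654.5, 114.2] [-0.1, -0.0, -15.6]
[ 0.41405194 -0.02059671  0.02      ]
[ 0.43870858 -0.03079198  0.02      ]
[ 0.42995623 -0.00391991  0.02      ]
[0.4440666  0.30165053 0.02      ]
[ 0.64226726 -0.02819861  0.02      ]
[ 0.43924221 -0.00239018  0.022     ] [ 0.39702195 -0.04779959  0.        ]
```

Emit:
send_rows --pt "-350 -210 3 0 0 -15.6 0" --pt "-350 -210 3 0 0 -15.6 0" --pt "-350 -210 3 0 0 -15.6 0" --pt "-350 -210 3 0 0 -15.6 0" --pt "-350 -210 3 0 0 -15.6 0" --pt "-350 -210 3 0 0 -15.6 0" --pt "-350 -210 3 0 0 -15.6 0" --pt "-350 -210 3 0 0 -15.6 0" --pt "-350 -210 3 0 0 -15.6 0"

```text
time: 1.0
tcp_pos: [0.4612, 0.3216, 0.3006]
tcp_rot: [[-1.0, 0.013, 0.002], [0.013, 1.0, -0.004], [-0.003, -0.004, -1.0]]
contact_force: [0.7, 0.1, -0.9]
gripper_width: 0.0853
gripper_force: 0.0
```

```bash
python3 - <<'E'
from plan import *
print(read_state()['tcp_pos']);rows([(.4936,-.1445,.19,-.0024)])
E
```

```text
[0.46122539 0.32161513 0.30059749]
[-38.2, -465.2, 112.7] [-0.2, 0.1, -0.6]
```

Emit:
send_rows --pt "-20 -200 0 0 0 -0.6 0" --pt "-20 -200 0 0 0 -0.6 0" --pt "-20 -200 0 0 0 -0.6 0" --pt "-20 -200 0 0 0 -0.6 0" --pt "-38 -465 113 0 0 -0.6 0" --pt "-38 -465 113 0 0 -0.6 0" --pt "-38 -465 113 0 0 -0.6 0" --pt "-38 -465 113 0 0 -0.6 0" --pt "-38 -465 113 0 0 -0.6 0" --pt "-38 -465 113 0 0 -0.6 0" --pt "-38 -465 113 0 0 -0.6 0" --pt "-38 -465 113 0 0 -0.6 0"

```text
time: 2.2
tcp_pos: [0.4926, -0.137, 0.1872]
tcp_rot: [[-1.0, -0.006, -0.001], [-0.006, 1.0, 0.001], [0.001, 0.001, -1.0]]
contact_force: [0.1, 0.8, -0.4]
gripper_width: 0.0852
gripper_force: 0.0
```

```bash
python3 - <<'E'
from plan import *
print(read_state()['tcp_pos']);rows([(.4936,-.1445,.110,-.0024),(.4936,-.1445,.089,-.0024)])
E
```

```text
[ 0.49262035 -0.13701852  0.18722151]
[-1.1, -7.5, 77.2] [0.0, -0.1, 0.5]
[-1.1, -7.5, 98.2] [0.0, -0.1, 0.5]
```

Emit:
send_rows --pt "0 0 40 0 0 0 0" --pt "0 0 40 0 0 0 0" --pt "0 0 40 0 0 0 0" --pt "0 0 40 0 0 0 0"

```text
time: 2.6
tcp_pos: [0.4938, -0.1357, 0.1493]
tcp_rot: [[-1.0, -0.01, 0.002], [-0.01, 1.0, -0.0], [-0.002, -0.0, -1.0]]
contact_force: [1.0, 0.7, 0.8]
gripper_width: 0.0853
gripper_force: 0.0
```

```bash
python3 - <<'E'
from plan import *
print(read_state()['tcp_pos']);rows([(.4936,-.1445,.120,-.0024),(.4936,-.1445,.089,-.0024)])
E
```

```text
[ 0.49384547 -0.13568068  0.14930454]
[0.4, -8.8, 29.3] [-0.0, 0.1, 0.7]
[0.4, -8.8, 60.3] [-0.0, 0.1, 0.7]
```

Emit:
send_rows --pt "0 -9 29 0 0 0.7 0" --pt "0 -9 29 0 0 0.7 0" --pt "0 -9 40 0 0 0.7 0" --pt "0 -9 50 0 0 0.7 0" --pt "0 -9 60 0 0 0.7 0" --pt "0 -9 60 0 0 0.7 0" --pt "0 -9 60 0 0 0.7 0"

```text
time: 3.3
tcp_pos: [0.493, -0.1454, 0.0877]
tcp_rot: [[-1.0, 0.004, -0.001], [0.004, 1.0, 0.0], [0.001, 0.0, -1.0]]
contact_force: [1.1, 0.6, 0.8]
gripper_width: 0.0852
gripper_force: 0.0
```

```bash
python3 - <<'E'
from plan import *
s=read_state();print(s['tcp_pos'],s['contact_force']);rows([(.4936,-.1445,.089,-.0024)])
E
```

```text
[ 0.49301017 -0.14539778  0.0877059 ] [1.14472853 0.62067141 0.76364648]
[-0.6, 0.9, -1.3] [0.0, -0.0, -0.1]
```

Emit:
send_rows --pt "0 0 -2 0 0 0 0.3" --pt "0 0 -2 0 0 0 0.5" --pt "0 0 -2 0 0 0 0.8" --pt "0 0 -2 0 0 0 0.8" --pt "0 0 -2 0 0 0 0.8" --pt "0 0 -2 0 0 0 0.8" --force 35

```text
time: 3.9
tcp_pos: [0.4933, -0.1452, 0.0906]
tcp_rot: [[-1.0, 0.004, 0.001], [0.004, 1.0, 0.0], [-0.001, 0.0, -1.0]]
contact_force: [-1.6, 1.0, 6.0]
gripper_width: 0.0335
gripper_force: 34.1
```

Emit:
send_rows --pt "0 0 -5 0 0 0 0.8" --pt "0 0 -20 0 0 0 0.8" --pt "0 0 -40 0 0 0 0.8" --pt "0 0 -80 0 0 0 0.8" --pt "0 0 -80 0 0 0 0.8" --pt "0 0 -80 0 0 0 0.8"

```text
time: 4.5
tcp_pos: [0.4935, -0.1458, 0.1709]
tcp_rot: [[-1.0, 0.004, 0.002], [0.004, 1.0, -0.001], [-0.002, -0.001, -1.0]]
contact_force: [0.0, 0.2, -0.6]
gripper_width: 0.0334
gripper_force: 34.9
```

```bash
python3 - <<'E'
from plan import *
s=read_state();print(s['tcp_pos'],s['contact_force']);rows([(.520,-.005,.15,.2263)])
E
```

```text
[ 0.49352745 -0.1458065   0.17085775] [ 0.02443368  0.19248602 -0.64512202]
[-25.8, 140.9, 20.8] [-0.1, 0.1, -13.2]
```

Emit:
send_rows --pt "-26 141 20 0 0 -13.2 0.8" --pt "-26 141 20 0 0 -13.2 0.8" --pt "-26 141 20 0 0 -13.2 0.8" --pt "-26 141 20 0 0 -13.2 0.8" --pt "-26 141 20 0 0 -13.2 0.8" --pt "-26 141 60 0 0 -13.2 0.8" --pt "-26 141 80 0 0 -13.2 0.8" --pt "-26 141 80 0 0 -13.2 0.8" --pt "-26 141 80 0 0 -13.2 0.8"

```text
time: 5.4
tcp_pos: [0.5193, -0.0063, 0.0897]
tcp_rot: [[-0.975, -0.222, -0.001], [-0.222, 0.975, -0.001], [0.002, -0.001, -1.0]]
contact_force: [0.7, 0.3, -0.8]
gripper_width: 0.0334
gripper_force: 34.9
```

```bash
python3 - <<'E'
from plan import *
s=read_state();print(s['tcp_pos'],s['contact_force']);rows([(.520,-.005,.074,.2263)])
snap('scene','scene2.png');snap('top','top2.png')
import cv2
a=cv2.imread('pics/scene2.png')[180:300,170:370];b=cv2.imread('pics/top2.png')[190:290,200:340]
o=np.zeros((420,800,3),np.uint8)
A=cv2.resize(a,None,fx=2.2,fy=2.2);B=cv2.resize(b,None,fx=2.5,fy=2.5);o[:A.shape[0],:A.shape[1]]=A;o[:B.shape[0],445:445+B.shape[1]]=B
cv2.imwrite('pics/v2.png',o)
E
```

```text
[ 0.5192608  -0.00626866  0.08971618] [ 0.68552608  0.29663685 -0.78289001]
[-1.0, 1.1, 15.7] [-0.0, -0.1, -0.1]
```

View pics/v2.png

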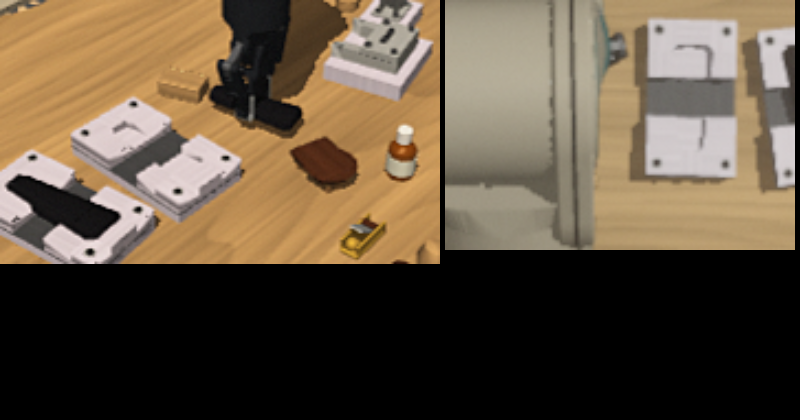

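The scene crop shows the part held level under the gripper at about (255,105). In the top crop the left mould is empty. I'll lower it gently.

Emit:
send_rows --pt "0 0 6 0 0 0 0.8" --pt "0 0 12 0 0 0 0.8" --pt "0 0 14 0 0 0 0.8" --pt "0 0 16 0 0 0 0.8" --pt "0 0 16 0 0 0 0.8"

```text
time: 6.0
tcp_pos: [0.5196, -0.0046, 0.0736]
tcp_rot: [[-0.975, -0.224, -0.0], [-0.224, 0.975, -0.0], [0.0, 0.0, -1.0]]
contact_force: [0.6, -0.4, -0.1]
gripper_width: 0.0334
gripper_force: 34.9
```

Emit:
send_rows --pt "0 0 1.5 0 0 0 0.8" --pt "0 0 2.5 0 0 0 0.8" --pt "0 0 2.5 0 0 0 0.8"

```text
time: 6.3
tcp_pos: [0.5198, -0.0046, 0.072]
tcp_rot: [[-0.975, -0.224, 0.0], [-0.224, 0.975, -0.0], [-0.0, -0.0, -1.0]]
contact_force: [-1.2, -0.4, 6.9]
gripper_width: 0.0329
gripper_force: 38.3
```

Emit:
send_rows --pt "0 0 0 0 0 0 0.5" --pt "0 0 0 0 0 0 0.3" --pt "0 0 0 0 0 0 0.3" --pt "0 0 -10 0 0 0 0.3" --pt "0 0 -40 0 0 0 0.3" --pt "0 0 -75 0 0 0 0.3" --pt "0 0 -75 0 0 0 0.3" --pt "0 0 -75 0 0 0 0.3"

```text
time: 7.1
tcp_pos: [0.5203, -0.0047, 0.1477]
tcp_rot: [[-0.975, -0.224, 0.002], [-0.224, 0.975, 0.0], [-0.002, -0.0, -1.0]]
contact_force: [-0.3, 0.0, 0.3]
gripper_width: 0.0597
gripper_force: 0.0
```

```bash
python3 - <<'E'
from plan import *
from fit import W
snap('scene','scene3.png');c=snap('top','top3.png')
s=np.array
S=dict(np.load('pics/scene.npz'))
I=cv2.imread('pics/scene3.png');k=6;u0,v0=240,205
B=cv2.resize(I[v0:v0+70,u0:u0+90],None,fx=k,fy=k,interpolation=cv2.INTER_CUBIC)
p=[.520,-.005,.2263]
for z,col in((0,(0,0,255)),(8,(0,255,0))):
    q=[(56,16,z),(56,-16,z),(-56,-12,z),(-56,12,z),(56,16,z)]
    P=np.array([[((a+.5-o)*k-.5) for a,o in zip(proj(S,W(p,x)),(u0,v0))] for x in q])
    cv2.polylines(B,[np.round(P*8).astype(np.int32)],False,col,1,cv2.LINE_AA,3)
cv2.imwrite('pics/v3.png',B)
C,Sn=np.cos(.2263),np.sin(.2263)
print(read_state()['tcp_pos']);rows([(.520-.039*C,-.005-.039*Sn,.13,.2263)])
E
```

```text
[ 0.51924399 -0.00470775  0.14608711]
[38.3, -0.5, 16.1] [0.0, -0.1, -0.0]
```

View pics/v3.png

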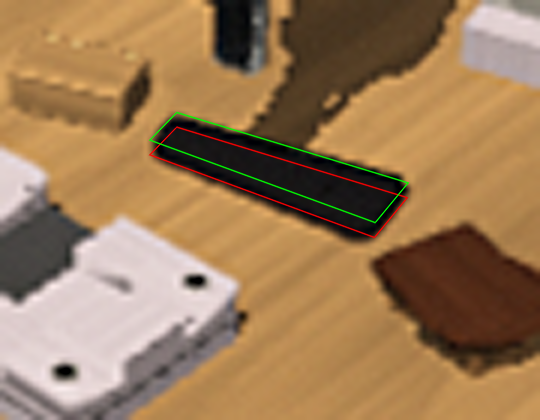

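The part lies flat at about (280,175), matching the drawn outline. Next I'll take it by the tail.

Emit:
send_rows --pt "39 -0.5 16 0 0 0 0.3" --pt "39 -0.5 16 0 0 0 0.3" --pt "39 -0.5 40 0 0 0 0.3" --pt "39 -0.5 60 0 0 0 0.3" --pt "39 -0.5 70 0 0 0 0.3" --pt "39 -0.5 72 0 0 0 0.3" --pt "39 -0.5 72 0 0 0 0.3"

```text
time: 7.9
tcp_pos: [0.4806, -0.0141, 0.0729]
tcp_rot: [[-0.975, -0.224, -0.004], [-0.224, 0.975, 0.0], [0.004, 0.001, -1.0]]
contact_force: [-0.5, -0.1, -0.1]
gripper_width: 0.0597
gripper_force: 0.0
```

Emit:
send_rows --pt "0 0 -2 0 0 0 0.5" --pt "0 0 -2 0 0 0 0.7" --pt "0 0 -2 0 0 0 0.9" --pt "0 0 -2 0 0 0 0.9" --pt "0 0 -2 0 0 0 0.9" --force 50

```text
time: 8.4
tcp_pos: [0.4819, -0.014, 0.077]
tcp_rot: [[-0.975, -0.224, 0.001], [-0.224, 0.975, -0.0], [-0.0, -0.001, -1.0]]
contact_force: [-1.3, -0.1, 6.1]
gripper_width: 0.0245
gripper_force: 49.0
```

The grip reads 24.5 mm, narrower than expected, and it may be high on the sides. I'll reopen and grip lower.

Emit:
send_rows --pt "0 0 0 0 0 0 0.6" --pt "0 0 0 0 0 0 0.5" --pt "0 0 2 0 0 0 0.5" --pt "0 0 4 0 0 0 0.5" --pt "0 0 4 0 0 0 0.5"

```text
time: 8.9
tcp_pos: [0.4817, -0.0139, 0.0721]
tcp_rot: [[-0.975, -0.224, -0.0], [-0.224, 0.975, 0.0], [0.0, 0.0, -1.0]]
contact_force: [0.4, -0.6, -0.7]
gripper_width: 0.043
gripper_force: 0.0
```

```bash
python3 - <<'E'
from plan import *
s=read_state();print(s['tcp_pos'],s['gripper_width'],s['contact_force'])
C,Sn=np.cos(.2263),np.sin(.2263)
rows([(.520-.039*C,-.005-.039*Sn,.072,.2263)])
S=snap('scene','scene4.png')
I=cv2.imread('pics/scene4.png')[185:265,220:320]
cv2.imwrite('pics/v4.png',cv2.resize(I,None,fx=6,fy=6,interpolation=cv2.INTER_CUBIC))
E
```

```text
[ 0.48172362 -0.01386443  0.07211048] 0.04296544193328397 [ 0.40539682 -0.62541171 -0.7422055 ]
[-0.3, 0.1, 0.1] [0.0, -0.0, -0.0]
```

View pics/v4.png

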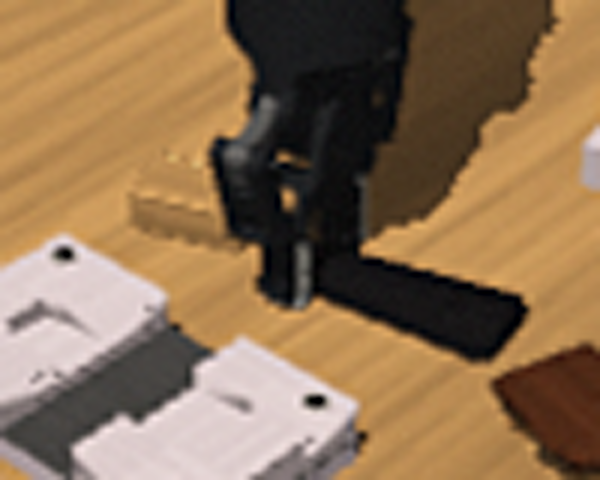

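The crop shows the part unmoved, with its wide end at (525,300), and the fingers low around the tail at (300,280). I'll close again.

Emit:
send_rows --pt "0 0 0 0 0 0 0.6" --pt "0 0 0 0 0 0 0.65" --pt "0 0 0 0 0 0 0.7" --pt "0 0 0 0 0 0 0.8" --pt "0 0 0 0 0 0 0.8" --pt "0 0 0 0 0 0 0.8" --force 50

```text
time: 9.55
tcp_pos: [0.4819, -0.0139, 0.0728]
tcp_rot: [[-0.975, -0.224, 0.0], [-0.224, 0.975, -0.0], [-0.0, -0.0, -1.0]]
contact_force: [0.0, 0.3, 5.2]
gripper_width: 0.0259
gripper_force: 48.7
```

```bash
cat >> plan.py <<'E'
J=np.load('j.npy')
def jw(x,y,z,dpsi=0):
    C,S=np.cos(J[2]),np.sin(J[2]); return (J[0]+(C*x-S*y)/1e3,J[1]+(S*x+C*y)/1e3,z/1e3,J[2]+dpsi)
def tj(p): 
    C,S=np.cos(J[2]),np.sin(J[2]);d=(np.array(p[:2])-J[:2])*1e3;return (C*d[0]+S*d[1],-S*d[0]+C*d[1],p[2]*1e3)
E
python3 - <<'E'
from plan import *
t=jw(-136,0,140);print(t);rows([t])
E
```

```text
(np.float64(0.4042104632604231), np.float64(0.15261715650085872), 0.14, np.float64(0.22632842942869963))
[38.3, 179.7, -67.3] [-0.0, 0.0, -0.0]
```

Emit:
send_rows --pt "0 0 -10 0 0 0 0.8" --pt "0 0 -40 0 0 0 0.8" --pt "0 0 -67 0 0 0 0.8" --pt "38 180 -67 0 0 0 0.8" --pt "38 180 -67 0 0 0 0.8" --pt "38 180 -67 0 0 0 0.8" --pt "38 180 -67 0 0 0 0.8" --pt "38 180 -67 0 0 0 0.8" --pt "38 180 -67 0 0 0 0.8" --pt "38 180 -67 0 0 0 0.8" --pt "38 180 -67 0 0 0 0.8"

```text
time: 10.65
tcp_pos: [0.4051, 0.1515, 0.1395]
tcp_rot: [[-0.975, -0.221, 0.0], [-0.221, 0.975, -0.001], [-0.0, -0.001, -1.0]]
contact_force: [0.7, 1.0, 0.0]
gripper_width: 0.0256
gripper_force: 49.2
```

```bash
python3 - <<'E'
from plan import *
s=read_state();print(tj(s['tcp_pos']),s['contact_force'],s['gripper_width']);rows([jw(-136,0,97),jw(-115,0,97)])
S=snap('scene','scene5.png');c=snap('top','top5.png')
I=cv2.imread('pics/scene5.png')[140:240,270:390];T=cv2.imread('pics/top5.png')[170:270,120:220]
J3=J; k=4
from fit import W
def dr(I,cam,u0,v0):
    B=cv2.resize(I,None,fx=k,fy=k,interpolation=cv2.INTER_CUBIC)
    zz=s['tcp_pos'][2]*1e3-72; ox=tj(s['tcp_pos'])[0]+39; oy=tj(s['tcp_pos'])[1]
    for q in([(56+ox,16+oy,zz+8),(56+ox,-16+oy,zz+8),(-56+ox,-12+oy,zz+8),(-56+ox,12+oy,zz+8),(56+ox,16+oy,zz+8)],[(-26,-58,22),(-26,58,22)],[(45,0,22),(-26,0,22)]):
        P=np.array([[((a+.5-o)*k-.5) for a,o in zip(proj(cam,W(J,x)),(u0,v0))] for x in q])
        cv2.polylines(B,[np.round(P*8).astype(np.int32)],False,(0,255,0),1,cv2.LINE_AA,3)
    return B
o=np.zeros((400,800,3),np.uint8);A=dr(I,S,270,140);B=dr(T,c,120,170)[:, :320];o[:,:480]=A;o[:,480:]=B
cv2.imwrite('pics/v5.png',o)
E
```

```text
(np.float64(-135.39917215568306), np.float64(-1.2541154251232207), np.float64(139.46367045481583)) [0.7373636  1.00716411 0.01819414] 0.025639346904683627
[0.6, 1.3, 42.5] [-0.0, 0.0, -0.2]
[-20.4, 1.3, 42.5] [-0.0, 0.0, -0.2]
```

View pics/v5.png

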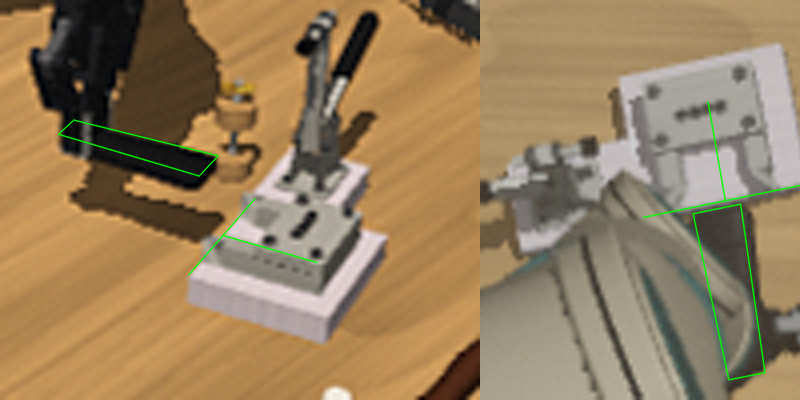

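The part is held level. It lines up with the jig centre line, with the wide end at about (720,210) in the top crop. I'll lower it and slide it in.

Emit:
send_rows --pt "0.6 1.3 20 0 0 -0.2 0.8" --pt "0.6 1.3 35 0 0 -0.2 0.8" --pt "0.6 1.3 42 0 0 -0.2 0.8" --pt "0.6 1.3 42 0 0 -0.2 0.8" --pt "-10 1.3 42 0 0 -0.2 0.8" --pt "-20 1.3 42 0 0 -0.2 0.8" --pt "-25 1.3 42 0 0 -0.2 0.8" --pt "-30 1.3 42 0 0 -0.2 0.8" --pt "-30 1.3 42 0 0 -0.2 0.8"

```text
time: 11.65
tcp_pos: [0.4341, 0.1611, 0.0976]
tcp_rot: [[-0.974, -0.227, 0.001], [-0.227, 0.974, 0.001], [-0.001, 0.0, -1.0]]
contact_force: [-0.5, -0.1, -0.3]
gripper_width: 0.0253
gripper_force: 49.3
```

```bash
python3 - <<'E'
from plan import *
s=read_state();print(tj(s['tcp_pos']),s['contact_force'],s['gripper_width']);rows([jw(-55,0,97)])
E
```

```text
(np.float64(-104.94561351792257), np.float64(1.5353243342491503), np.float64(97.58454760111255)) [-0.50582929 -0.0661533  -0.29509057] 0.02528772754953939
[-49.9, -1.7, 0.6] [0.0, 0.1, 0.1]
```

Emit:
send_rows --pt "-5 -1.7 0.5 0 0 0 0.8" --pt "-12 -1.7 0.5 0 0 0 0.8" --pt "-20 -1.7 0.5 0 0 0 0.8" --pt "-27 -1.7 0.5 0 0 0 0.8" --pt "-34 -1.7 0.5 0 0 0 0.8" --pt "-40 -1.7 0.5 0 0 0 0.8" --pt "-40 -1.7 0.5 0 0 0 0.8"

```text
time: 12.35
tcp_pos: [0.4737, 0.1687, 0.0969]
tcp_rot: [[-0.974, -0.227, 0.001], [-0.227, 0.974, 0.001], [-0.001, 0.001, -1.0]]
contact_force: [0.5, -0.6, -0.3]
gripper_width: 0.0254
gripper_force: 49.3
```

```bash
python3 - <<'E'
from plan import *
s=read_state();print(tj(s['tcp_pos']),s['contact_force'],s['ft_torque'],s['gripper_width']);rows([jw(-50,0,97)])
E
```

```text
(np.float64(-64.62593672679957), np.float64(0.08872437743600337), np.float64(96.85132239447624)) [ 0.53155236 -0.63042841 -0.264366  ] [0.00602488 0.03583568 0.01286864] 0.0253815693266318
[-14.6, -0.1, -0.1] [0.0, 0.1, 0.1]
```

Emit:
send_rows --pt "-5 0 0 0 0 0 0.8" --pt "-10 0 0 0 0 0 0.8" --pt "-11 0 0.7 0 0 0 0.8" --pt "-11 0 1.4 0 0 0 0.8" --pt "-11 0 1.4 0 0 0 0.8"

```text
time: 12.85
tcp_pos: [0.4832, 0.1709, 0.0954]
tcp_rot: [[-0.974, -0.228, -0.0], [-0.228, 0.974, -0.0], [0.0, -0.0, -1.0]]
contact_force: [-1.1, 0.5, -0.2]
gripper_width: 0.0253
gripper_force: 49.3
```

Emit:
send_rows --pt "0 0 0.6 0 0 0 0.8" --pt "-1 0 1 0 0 0 0.8" --pt "-2 0 1 0 0 0 0.8" --pt "-3 0 1 0 0 0 0.8" --pt "-3 0 1 0 0 0 0.8"

```text
time: 13.35
tcp_pos: [0.4865, 0.1717, 0.0946]
tcp_rot: [[-0.974, -0.228, 0.0], [-0.228, 0.974, 0.0], [-0.0, 0.0, -1.0]]
contact_force: [-0.7, 0.7, 2.3]
gripper_width: 0.0258
gripper_force: 49.7
```

```bash
python3 - <<'E'
from plan import *
s=read_state();print(tj(s['tcp_pos']),s['contact_force'],s['ft_torque'],s['gripper_width']);rows([jw(-50,0,95)])
E
```

```text
(np.float64(-51.52227873424236), np.float64(0.14957158713741237), np.float64(94.56204421313832)) [-0.67965538  0.69146201  2.34666277] [-0.04602805  0.08440097  0.03140292] 0.025802963675737492
[-1.5, -0.2, -0.4] [0.0, 0.0, 0.2]
```

Light bed contact, now pushing on towards the stop.

Emit:
send_rows --pt "-1 0 0 0 0 0 0.8" --pt "-2 0 0 0 0 0 0.8" --pt "-2.5 0 0 0 0 0 0.8"

```text
time: 13.65
tcp_pos: [0.4877, 0.1719, 0.0945]
tcp_rot: [[-0.974, -0.228, -0.002], [-0.228, 0.974, -0.001], [0.002, -0.001, -1.0]]
contact_force: [-5.2, -1.4, 6.1]
gripper_width: 0.0255
gripper_force: 50.3
```

Emit:
send_rows --pt "-1 0 0 0 0 0 0.8" --pt "-1.5 0 0 0 0 0 0.8" --pt "-1.5 0 0 0 0 0 0.8"

```text
time: 13.95
tcp_pos: [0.4879, 0.172, 0.0944]
tcp_rot: [[-0.974, -0.228, -0.004], [-0.228, 0.974, -0.002], [0.005, -0.001, -1.0]]
contact_force: [-8.5, -0.3, 7.6]
gripper_width: 0.0255
gripper_force: 50.6
```

```bash
python3 - <<'E'
from plan import *
s=read_state();print(tj(s['tcp_pos']),s['contact_force'],s['ft_torque'],s['gripper_width'],Ro.from_matrix(R(J[2]).T@s['tcp_rot']).as_rotvec(degrees=True))
E
```

```text
(np.float64(-50.12561785789898), np.float64(0.13116046212621235), np.float64(94.3507915251966)) [-8.53415295 -0.31386696  7.57078765] [-0.1969083   1.51133751  0.00221128] 0.025458062388060594 [ 0.06426284  0.26355798 -0.21552813]
```

The part sits at the home position (grip at jig x -50.1) and meets resistance at the stop. I'll release it and rise.

Emit:
send_rows --pt "1 0 0 0 0 0 0.7" --pt "1 0 0 0 0 0 0.5" --pt "1 0 0 0 0 0 0.3" --pt "1 0 0 0 0 0 0.3" --pt "1 0 -10 0 0 0 0.3" --pt "1 0 -50 0 0 0 0.3" --pt "1 0 -100 0 0 0 0.3" --pt "1 0 -150 0 0 0 0.3" --pt "1 0 -175 0 0 0 0.3" --pt "1 0 -175 0 0 0 0.3"

```text
time: 14.95
tcp_pos: [0.4911, 0.1734, 0.274]
tcp_rot: [[-0.974, -0.227, 0.008], [-0.227, 0.974, 0.003], [-0.009, 0.001, -1.0]]
contact_force: [-0.4, 0.7, -0.8]
gripper_width: 0.0598
gripper_force: 0.0
```

```bash
python3 - <<'E'
from plan import *
s=read_state();print(tj(s['tcp_pos']),s['contact_force'],s['joint_pos'].round(2) if hasattr(s['joint_pos'],'round') else s['joint_pos'])
h=np.pi/2
rows([jw(0,180,270,-h),jw(0,180,270,h)])
E
```

```text
(np.float64(-46.62506439478451), np.float64(0.7802605827640186), np.float64(274.03740727711374)) [-0.43093441  0.68909291 -0.77906099] [ 0.06  0.55 -0.67  1.9   0.46  0.83  0.95]
[-47.1, 179.1, 4.6] [0.4, 0.3, 90.2]
[-47.1, 179.1, 4.6] [-0.3, 0.4, -89.8]
```

Emit:
send_rows --pt "0 20 0 0 0 8 0.3" --pt "-5 40 0 0 0 16 0.5" --pt "-10 60 0 0 0 24 0.5" --pt "-15 80 0 0 0 32 0.5" --pt "-20 100 0 0 0 40 0.5" --pt "-25 120 0 0 0 48 0.5" --pt "-30 140 0 0 0 56 0.5" --pt "-35 160 0 0 0 64 0.5" --pt "-40 179 4 0 0 72 0.5" --pt "-47 179 4 0 0 80 0.5" --pt "-47 179 4 0 0 90 0.5" --pt "-47 179 4 0 0 90 0.5"

```text
time: 16.15
tcp_pos: [0.4939, 0.3572, 0.2647]
tcp_rot: [[-0.226, 0.974, -0.001], [0.974, 0.226, -0.001], [-0.001, -0.001, -1.0]]
contact_force: [-0.8, -0.6, -0.4]
gripper_width: 0.0427
gripper_force: 0.0
```

```bash
python3 - <<'E'
from plan import *
from fit import W
s=read_state();print(tj(s['tcp_pos']),s['contact_force'],np.round(s['joint_pos'],2))
rows([jw(0,178,157,-np.pi/2)])
S=snap('scene','scene6.png');c=snap('top','top6.png')
k=6
def dr(f,cam,u0,v0,w,h):
    B=cv2.resize(cv2.imread('pics/'+f)[v0:v0+h,u0:u0+w],None,fx=k,fy=k,interpolation=cv2.INTER_CUBIC)
    def line(q,col):
        P=np.array([[((a+.5-o)*k-.5) for a,o in zip(proj(cam,W(J,x)),(u0,v0))] for x in q])
        cv2.polylines(B,[np.round(P*8).astype(np.int32)],False,col,1,cv2.LINE_AA,3)
    ox=-11;zz=30
    line([(12,20,zz),(-67,12.5,zz),(-67,-12.5,zz),(12,-20,zz)],(0,255,0))
    for q,col in((0,(0,0,255)),(.1,(255,255,0))):
        a=1.2-q;line([(0,109+25*np.sin(a),72+25*np.cos(a)),(0,109+102*np.sin(a),72+102*np.cos(a))],col)
    return B
A=dr('scene6.png',S,310,125,65,90);B=dr('top6.png',c,100,185,66,90)
C=dr('top6.png',c,140,175,66,90)
cv2.imwrite('pics/v6.png',np.hstack([A,C])[:600,:800])
E
```

```text
(np.float64(-2.696767379609085), np.float64(179.25742894536972), np.float64(264.6822095748442)) [-0.84843262 -0.55932123 -0.43914755] [-0.55  0.62 -0.2   1.67  0.15  0.87 -0.58]
[-1.1, 2.8, 107.7] [-0.1, 0.1, 0.1]
```

View pics/v6.png

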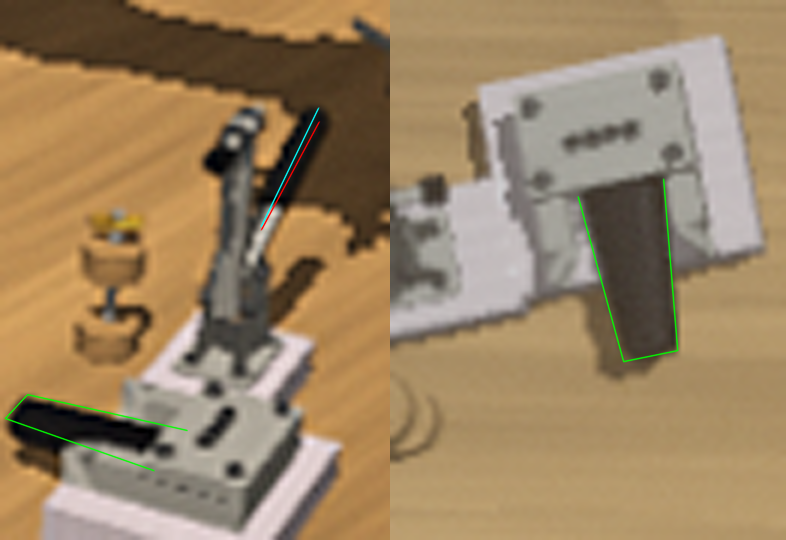

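The part sits square under the plate with its tail overhanging at (650,355). The handle is still open and dark at (300,160), close to joint 0. I'll descend onto the grip.

Emit:
send_rows --pt "-1 2.8 40 0 0 0 0.5" --pt "-1 2.8 80 0 0 0 0.5" --pt "-1 2.8 100 0 0 0 0.5" --pt "-1 2.8 109 0 0 0 0.5" --pt "-1 2.8 109 0 0 0 0.5" --pt "-1 2.8 109 0 0 0 0.5"

```text
time: 16.85
tcp_pos: [0.4978, 0.3574, 0.1575]
tcp_rot: [[-0.228, 0.974, 0.001], [0.974, 0.228, 0.001], [0.001, 0.001, -1.0]]
contact_force: [-0.8, -0.2, 0.2]
gripper_width: 0.043
gripper_force: 0.0
```

```bash
python3 - <<'E'
from plan import *
s=read_state();print(tj(s['tcp_pos']),s['contact_force'])
rows([jw(0,178,156,-np.pi/2)])
E
```

```text
(np.float64(1.1790468459010626), np.float64(178.54459648395417), np.float64(157.50665639274055)) [-0.80820015 -0.21317241  0.1622616 ]
[-0.5, -1.2, 1.5] [0.1, -0.1, 0.2]
```

Emit:
send_rows --pt "-0.5 -1 1.5 0 0 0 0.6" --pt "-0.5 -1 1.5 0 0 0 0.75" --pt "-0.5 -1 1.5 0 0 0 0.9" --pt "-0.5 -1 1.5 0 0 0 0.9" --pt "-0.5 -1 1.5 0 0 0 0.9" --force 30

```text
time: 17.35
tcp_pos: [0.4964, 0.3566, 0.1556]
tcp_rot: [[-0.228, 0.974, 0.0], [0.974, 0.228, 0.001], [0.001, 0.001, -1.0]]
contact_force: [-2.1, 0.4, 3.8]
gripper_width: 0.0152
gripper_force: 29.3
```

```bash
python3 - <<'E'
from plan import *
s=read_state();p=tj(s['tcp_pos']);print(p,s['contact_force'],s['gripper_width'])
a0=np.arctan2(p[1]-109,p[2]-54-72);r=np.hypot(p[1]-109,p[2]-126);print(a0,r)
# arc, tool fixed
rows([jw(p[0],109+r*np.sin(a),126+r*np.cos(a),-np.pi/2) for a in np.linspace(a0,-.04,13)[1:]])
E
```

```text
(np.float64(-0.43042677428928755), np.float64(178.1009803165972), np.float64(155.58265064671804)) [-2.06820243  0.37939033  3.75871941] 0.015159868232305597
1.166296512776837 75.16700539465783
[-3.3, -0.0, -6.8] [0.0, -0.0, 0.2]
[-7.3, -0.0, -13.2] [0.0, -0.0, 0.2]
[-11.9, -0.0, -19.2] [0.0, -0.0, 0.2]
[-17.1, -0.0, -24.7] [0.0, -0.0, 0.2]
[-22.8, -0.1, -29.6] [0.0, -0.0, 0.2]
[-29.0, -0.1, -34.0] [0.0, -0.0, 0.2]
[-35.5, -0.1, -37.7] [0.0, -0.0, 0.2]
[-42.5, -0.1, -40.7] [0.0, -0.0, 0.2]
[-49.6, -0.2, -43.1] [0.0, -0.0, 0.2]
[-57.0, -0.2, -44.6] [0.0, -0.0, 0.2]
[-64.5, -0.2, -45.5] [0.0, -0.0, 0.2]
[-72.1, -0.2, -45.6] [0.0, -0.0, 0.2]
```

Emit:
send_rows --pt "-3.3 0 -6.8 0 0 0 0.9" --pt "-7.3 0 -13.2 0 0 0 0.9" --pt "-11.9 0 -19.2 0 0 0 0.9" --pt "-17.1 0 -24.7 0 0 0 0.9" --pt "-22.8 0 -29.6 0 0 0 0.9" --pt "-29 0 -34 0 0 0 0.9" --pt "-29 0 -34 0 0 0 0.9"

```text
time: 18.05
tcp_pos: [0.5034, 0.3265, 0.1899]
tcp_rot: [[-0.226, 0.974, 0.0], [0.974, 0.226, -0.001], [-0.001, -0.0, -1.0]]
contact_force: [0.1, -2.1, -0.8]
gripper_width: 0.0152
gripper_force: 30.0
```

```bash
python3 - <<'E'
from plan import *
s=read_state();p=tj(s['tcp_pos']);print(p,s['contact_force'],s['gripper_width'])
a0=np.arctan2(p[1]-109,p[2]-54-72);r=np.hypot(p[1]-109,p[2]-126);print(a0,r)
rows([jw(p[0],109+r*np.sin(a),126+r*np.cos(a),-np.pi/2) for a in np.linspace(a0,-.04,7)[1:]])
E
```

```text
(np.float64(-0.2834007894579358), np.float64(147.18948558605746), np.float64(189.88394380882602)) [ 0.14017646 -2.06656506 -0.77602077] 0.015155392668767025
0.5387964079448048 74.42845615688216
[-6.3, -0.0, -3.4] [-0.0, 0.1, 0.1]
[-13.0, -0.0, -6.1] [-0.0, 0.1, 0.1]
[-19.8, -0.0, -8.2] [-0.0, 0.1, 0.1]
[-26.9, -0.0, -9.6] [-0.0, 0.1, 0.1]
[-34.0, -0.1, -10.4] [-0.0, 0.1, 0.1]
[-41.2, -0.1, -10.4] [-0.0, 0.1, 0.1]
```

Emit:
send_rows --pt "-6.3 0 -3.4 0 0 0 0.9" --pt "-13 0 -6.1 0 0 0 0.9" --pt "-19.8 0 -8.2 0 0 0 0.9" --pt "-26.9 0 -9.6 0 0 0 0.9" --pt "-34 0 -10.4 0 0 0 0.9" --pt "-38 0 -10.4 0 0 0 0.9" --pt "-40 0 -10.4 0 0 0 0.9" --pt "-40 0 -10.4 0 0 0 0.9"

```text
time: 18.85
tcp_pos: [0.5122, 0.2893, 0.2004]
tcp_rot: [[-0.227, 0.974, 0.001], [0.974, 0.227, 0.001], [0.001, 0.001, -1.0]]
contact_force: [-1.8, 3.9, 4.6]
gripper_width: 0.0144
gripper_force: 29.7
```

```bash
python3 - <<'E'
from plan import *
s=read_state();p=tj(s['tcp_pos']);print(p,s['contact_force'],s['gripper_width'])
print(np.arctan2(p[1]-109,p[2]-54-72))
E
```

```text
(np.float64(-0.11667829528723672), np.float64(108.92500727908629), np.float64(200.39962846600363)) [-1.76846197  3.94993657  4.55569816] 0.014426759811488147
-0.0010079713711243382
```

Emit:
send_rows --pt "-2 0 0 0 0 0 0.9" --pt "-4 0 0 0 0 0 0.9" --pt "-4 0 0 0 0 0 0.9"

```text
time: 19.15
tcp_pos: [0.5138, 0.2824, 0.1995]
tcp_rot: [[-0.226, 0.974, 0.0], [0.974, 0.226, -0.004], [-0.004, -0.001, -1.0]]
contact_force: [0.9, -2.2, 1.3]
gripper_width: 0.0084
gripper_force: 1.0
```

The pads slipped off the handle towards -y. I'll open, rise clear, and measure where the handle stands.

Emit:
send_rows --pt "0 0 0 0 0 0 0.5" --pt "0 0 0 0 0 0 0.5" --pt "0 0 0 0 0 0 0.5" --pt "0 0 -30 0 0 0 0.5" --pt "0 0 -70 0 0 0 0.5" --pt "50 0 -70 0 0 0 0.7" --pt "90 0 -70 0 0 0 0.9" --pt "90 0 -70 0 0 0 1" --pt "90 0 -70 0 0 0 1"

```text
time: 20.05
tcp_pos: [0.4917, 0.3737, 0.269]
tcp_rot: [[-0.23, 0.973, -0.001], [0.973, 0.23, -0.001], [-0.0, -0.001, -1.0]]
contact_force: [0.1, -0.5, -0.4]
gripper_width: 0.0001
gripper_force: 0.0
```

```bash
python3 - <<'E'
from plan import *
from fit import W
s=read_state();print(tj(s['tcp_pos']),s['contact_force'],s['gripper_width'])
S=snap('scene','scene7.png');c=snap('top','top7.png')
# compare darkness along predicted handle lines
for f,cam in(('scene7.png',S),('top7.png',c)):
    g=cv2.cvtColor(cv2.imread('pics/'+f),cv2.COLOR_BGR2GRAY)
    for a in (-.1,-.05,0,.05,.1,.15,.2,.3):
        v=[]
        for t in(60,75,90,100,106,112):
            u=proj(cam,W(J,(0,109+t*np.sin(a),72+t*np.cos(a)))); v.append(int(g[int(round(u[1])),int(round(u[0]))]))
        print(f,a,v)
    # horizontal profile at upright grip
    for t in(60,75,90):
        u=proj(cam,W(J,(0,109,72+t)));print(np.round(u),g[int(round(u[1])),int(u[0])-10:int(u[0])+11].tolist())
E
```

```text
(np.float64(-1.1750060550489891), np.float64(195.8121286487148), np.float64(269.0451108777555)) [ 0.09381309 -0.49137832 -0.3763947 ] 7.32354649322847e-05
scene7.png -0.1 [8, 11, 20, 57, 48, 46]
scene7.png -0.05 [20, 7, 11, 11, 23, 60]
scene7.png 0 [17, 17, 9, 18, 36, 59]
scene7.png 0.05 [17, 17, 18, 18, 38, 62]
scene7.png 0.1 [18, 20, 19, 19, 59, 60]
scene7.png 0.15 [18, 20, 18, 18, 61, 61]
scene7.png 0.2 [12, 20, 18, 43, 61, 60]
scene7.png 0.3 [12, 13, 16, 49, 60, 58]
[352. 150.] [142, 141, 142, 143, 146, 147, 148, 151, 104, 1, 17, 17, 9, 51, 119, 119, 54, 60, 60, 61, 61]
[353. 145.] [144, 143, 141, 142, 141, 141, 141, 142, 132, 77, 6, 17, 19, 10, 51, 126, 165, 154, 103, 50, 62]
[353. 140.] [145, 148, 151, 152, 150, 149, 151, 159, 145, 76, 9, 18, 19, 10, 44, 67, 52, 56, 59, 57, 59]
top7.png -0.1 [177, 171, 155, 149, 149, 149]
top7.png -0.05 [149, 156, 145, 150, 150, 150]
top7.png 0 [54, 57, 109, 105, 143, 133]
top7.png 0.05 [56, 56, 53, 52, 52, 104]
top7.png 0.1 [52, 55, 52, 57, 59, 58]
top7.png 0.15 [54, 52, 55, 57, 55, 63]
top7.png 0.2 [52, 48, 60, 52, 98, 142]
top7.png 0.3 [45, 60, 126, 143, 145, 143]
[130. 212.] [57, 58, 55, 54, 48, 52, 55, 54, 52, 52, 56, 54, 62, 109, 136, 102, 92, 82, 85, 83, 84]
[128. 211.] [52, 58, 60, 55, 55, 54, 52, 55, 53, 56, 57, 58, 91, 149, 177, 169, 119, 88, 96, 117, 130]
[126. 209.] [140, 117, 63, 54, 58, 59, 55, 52, 67, 105, 109, 138, 145, 153, 155, 159, 165, 163, 172, 179, 185]
```

The handle still leans about 0.1 rad. I'll push it home with the shut fingers from the +y side.

```bash
python3 - <<'E'
from plan import *
rows([jw(0,150,269,-np.pi/2),jw(0,150,201,-np.pi/2),jw(0,135,201,-np.pi/2)])
E
```

```text
[-43.2, 0.4, 0.0] [-0.0, 0.1, 0.1]
[-43.1, 0.4, 68.0] [-0.0, 0.1, 0.1]
[-58.1, 0.4, 68.1] [-0.0, 0.1, 0.1]
```

Emit:
send_rows --pt "-20 0.5 0 0 0 0 1" --pt "-43 0.5 10 0 0 0 1" --pt "-43 0.5 40 0 0 0 1" --pt "-43 0.5 68 0 0 0 1" --pt "-43 0.5 68 0 0 0 1" --pt "-46 0.5 68 0 0 0 1" --pt "-50 0.5 68 0 0 0 1" --pt "-54 0.5 68 0 0 0 1" --pt "-54 0.5 68 0 0 0 1"

```text
time: 21.05
tcp_pos: [0.506, 0.32, 0.2026]
tcp_rot: [[-0.227, 0.974, 0.002], [0.974, 0.227, 0.001], [0.001, 0.002, -1.0]]
contact_force: [0.0, 0.6, -0.4]
gripper_width: -0.0003
gripper_force: 0.0
```

```bash
python3 - <<'E'
from plan import *
s=read_state();print(tj(s['tcp_pos']),s['contact_force'],s['gripper_width'])
E
```

```text
(np.float64(0.7615682566222581), np.float64(140.31753374711806), np.float64(202.6149665018725)) [ 0.03055431  0.55745896 -0.42392165] -0.0003143309794351501
```

Emit:
send_rows --pt "-3 0 0 0 0 0 1" --pt "-6 0 0 0 0 0 1" --pt "-8 0 0 0 0 0 1" --pt "-8 0 0 0 0 0 1"

```text
time: 21.45
tcp_pos: [0.507, 0.3127, 0.2015]
tcp_rot: [[-0.228, 0.974, -0.0], [0.974, 0.228, 0.0], [0.0, 0.0, -1.0]]
contact_force: [-1.1, 1.7, 2.5]
gripper_width: 0.0
gripper_force: 0.0
```

Contact is starting, so I'll press on in small steps.

Emit:
send_rows --pt "-2 0 0 0 0 0 1" --pt "-4 0 0 0 0 0 1" --pt "-4 0 0 0 0 0 1"

```text
time: 21.75
tcp_pos: [0.5077, 0.3095, 0.2014]
tcp_rot: [[-0.228, 0.974, -0.0], [0.974, 0.228, 0.002], [0.002, 0.0, -1.0]]
contact_force: [-1.8, 5.2, 1.7]
gripper_width: -0.0001
gripper_force: 0.0
```

```bash
python3 - <<'E'
from plan import *
s=read_state();print(tj(s['tcp_pos']),s['contact_force'])
E
```

```text
(np.float64(0.09813240614951724), np.float64(129.63108591246336), np.float64(201.4433939211431)) [-1.80901069  5.17135896  1.67567632]
```

Emit:
send_rows --pt "-2 0 0 0 0 0 1" --pt "-4 0 0 0 0 0 1" --pt "-4 0 0 0 0 0 1"

```text
time: 22.05
tcp_pos: [0.5078, 0.3089, 0.2016]
tcp_rot: [[-0.23, 0.973, -0.0], [0.973, 0.23, 0.006], [0.006, 0.001, -1.0]]
contact_force: [-2.7, 10.6, -1.3]
gripper_width: 0.0
gripper_force: 0.0
```

```bash
python3 - <<'E'
from plan import *
s=read_state();print(tj(s['tcp_pos']),s['contact_force'])
E
```

```text
(np.float64(0.017146444774059688), np.float64(129.06194023741884), np.float64(201.5862098661349)) [-2.74959475 10.5910342  -1.28085928]
```

Emit:
send_rows --pt "-3 0 0 0 0 0 1" --pt "-6 0 0 0 0 0 1" --pt "-6 0 0 0 0 0 1" --pt "-6 0 0 0 0 0 1"

```text
time: 22.45
tcp_pos: [0.5079, 0.3081, 0.2018]
tcp_rot: [[-0.234, 0.972, -0.0], [0.972, 0.234, 0.014], [0.013, 0.003, -1.0]]
contact_force: [-5.7, 19.8, -4.4]
gripper_width: 0.0
gripper_force: 0.0
```

```bash
python3 - <<'E'
from plan import *
s=read_state();print(tj(s['tcp_pos']),s['contact_force'])
E
```

```text
(np.float64(-0.09728620525310205), np.float64(128.27836001914892), np.float64(201.77110092227963)) [-5.73622375 19.7895785  -4.42510165]
```

That is a hard stop at 20 N, at the predicted upright position (128 mm). I'll back off and go clear.

Emit:
send_rows --pt "10 0 0 0 0 0 1" --pt "25 0 0 0 0 0 1" --pt "40 0 0 0 0 0 1" --pt "40 0 -40 0 0 0 1" --pt "60 0 -90 0 0 0 1" --pt "110 0 -120 0 0 0 1" --pt "150 0 -120 0 0 0 1" --pt "190 0 -120 0 0 0 1" --pt "190 0 -120 0 0 0 1"

```text
time: 23.35
tcp_pos: [0.4625, 0.4912, 0.3215]
tcp_rot: [[-0.236, 0.972, -0.002], [0.972, 0.236, 0.005], [0.006, -0.001, -1.0]]
contact_force: [0.1, 0.9, 0.1]
gripper_width: -0.0001
gripper_force: 0.0
```

```bash
python3 - <<'E'
from plan import *
from fit import W
s=read_state();print(tj(s['tcp_pos']),s['contact_force'])
S=snap('scene','scene8.png');c=snap('top','top8.png')
for f,cam in(('scene8.png',S),('top8.png',c)):
    g=cv2.cvtColor(cv2.imread('pics/'+f),cv2.COLOR_BGR2GRAY)
    for a in (-.1,-.05,0,.05,.1,.15,.2):
        print(f,a,[int(g[int(round(u[1])),int(round(u[0]))]) for u in(proj(cam,W(J,(0,109+t*np.sin(a),72+t*np.cos(a)))) for t in(60,75,90,100,106,112))])
    for t in(60,75,90):
        u=proj(cam,W(J,(0,109,72+t)));print(np.round(u),g[int(round(u[1])),int(u[0])-10:int(u[0])+11].tolist())
# part: tail corners in top
g=cv2.cvtColor(cv2.imread('pics/top8.png'),cv2.COLOR_BGR2GRAY);g6=cv2.cvtColor(cv2.imread('pics/top6.png'),cv2.COLOR_BGR2GRAY)
r=(slice(205,238),slice(165,195)); print('jig part diff 6->8',int((cv2.absdiff(g[r],g6[r])>25).sum()))
g1=cv2.cvtColor(cv2.imread('pics/top1.png'),cv2.COLOR_BGR2GRAY)
d=(cv2.absdiff(g,g1)>30).astype(np.uint8);n,l,st,_=cv2.connectedComponentsWithStats(d)
print([x.tolist() for x in st[1:] if x[4]>15])
E
```

```text
(np.float64(-3.2102250814342455), np.float64(316.8406404017193), np.float64(321.5200139531823)) [0.09099383 0.87773784 0.05968582]
scene8.png -0.1 [13, 16, 12, 9, 31, 155]
scene8.png -0.05 [15, 15, 13, 17, 119, 145]
scene8.png 0 [17, 16, 17, 11, 154, 146]
scene8.png 0.05 [17, 16, 14, 11, 150, 146]
scene8.png 0.1 [11, 7, 14, 126, 148, 144]
scene8.png 0.15 [11, 7, 0, 143, 146, 148]
scene8.png 0.2 [16, 7, 0, 148, 146, 148]
[352. 150.] [140, 137, 138, 141, 142, 145, 153, 114, 12, 16, 17, 9, 29, 119, 168, 158, 155, 153, 149, 148, 148]
[353. 145.] [142, 138, 139, 138, 139, 142, 143, 125, 64, 5, 17, 16, 4, 67, 132, 150, 150, 150, 153, 151, 153]
[353. 140.] [140, 146, 147, 149, 147, 146, 152, 117, 18, 8, 17, 14, 9, 91, 147, 137, 140, 142, 142, 139, 139]
top8.png -0.1 [61, 69, 77, 95, 95, 116]
top8.png -0.05 [55, 54, 54, 59, 59, 61]
top8.png 0 [56, 52, 61, 59, 59, 53]
top8.png 0.05 [51, 57, 57, 67, 67, 128]
top8.png 0.1 [50, 60, 69, 140, 143, 142]
top8.png 0.15 [59, 63, 143, 141, 141, 141]
top8.png 0.2 [79, 124, 143, 144, 140, 141]
[130. 212.] [148, 148, 145, 146, 124, 89, 64, 59, 49, 50, 51, 56, 53, 52, 55, 72, 92, 89, 82, 84, 86]
[128. 211.] [144, 142, 143, 143, 125, 85, 63, 60, 61, 57, 52, 51, 52, 55, 61, 90, 110, 95, 93, 116, 128]
[126. 209.] [143, 141, 141, 141, 142, 143, 108, 67, 59, 59, 61, 59, 54, 54, 77, 124, 149, 165, 171, 178, 185]
jig part diff 6->8 63
[[0, 189, 38, 83, 1446], [0, 198, 3, 14, 29], [137, 204, 13, 8, 50], [165, 204, 23, 34, 450], [97, 206, 41, 18, 270], [289, 208, 18, 42, 483], [140, 212, 24, 9, 117], [90, 227, 28, 11, 128], [108, 232, 9, 4, 17], [10, 255, 108, 97, 1471], [43, 298, 18, 16, 26], [25, 333, 51, 48, 266], [115, 345, 44, 26, 142], [0, 352, 25, 18, 53], [0, 365, 106, 55, 1419], [0, 375, 32, 19, 173], [116, 375, 95, 45, 958], [218, 413, 14, 7, 60], [232, 413, 16, 7, 67]]
```

```bash
python3 - <<'E'
import cv2,numpy as np
from rig import finish_job
g=cv2.imread('pics/top8.png',0);g6=cv2.imread('pics/top6.png',0)
for v in(222,226,230,234): print(v,g6[v,170:192].tolist(),'\n   ',g[v,170:192].tolist())
E
```

```text
222 [140, 133, 121, 102, 94, 79, 63, 56, 56, 59, 62, 62, 66, 65, 68, 60, 61, 115, 148, 150, 148, 151] 
    [138, 130, 121, 101, 95, 77, 66, 57, 59, 61, 59, 63, 64, 70, 64, 61, 58, 114, 145, 148, 148, 147]
226 [149, 148, 123, 92, 90, 89, 79, 64, 52, 57, 59, 60, 65, 66, 66, 63, 59, 90, 145, 149, 148, 148] 
    [148, 148, 117, 91, 89, 90, 78, 61, 57, 59, 59, 58, 63, 65, 67, 62, 60, 90, 148, 149, 149, 148]
230 [155, 155, 141, 110, 92, 92, 93, 84, 63, 56, 62, 63, 63, 64, 68, 69, 57, 56, 148, 153, 154, 153] 
    [156, 154, 140, 108, 92, 93, 90, 83, 63, 58, 56, 59, 59, 63, 69, 65, 60, 57, 149, 153, 155, 152]
234 [145, 148, 147, 147, 119, 89, 90, 90, 87, 83, 67, 60, 60, 63, 69, 109, 120, 130, 143, 147, 147, 150] 
    [146, 145, 146, 146, 115, 87, 90, 88, 86, 78, 64, 61, 61, 66, 68, 105, 118, 128, 141, 146, 144, 148]
```

The tailpiece is unmoved and the handle is upright, so I'm handing in.

```bash
python3 -c "
from rig import *
print(finish_job())"
```

```text
the job is handed in; nothing more can be done
None
```

The full-size tailpiece is in the jig, square against the stop and clamped with the handle fully upright; I handed the job in after about 23 s of robot time, but got no verdict back.

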